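Add a slotted check weight to the parcel scale's weight stand

TASK

For checking the parcel scale, pick up the slotted brass weight and slide it sideways onto the stem of the weight stand, under the knob, with its slot turned to the opposite side from the slot of the steel weight already there. Press it home, so that the stem bears on the closed end of the slot, steadily for about half a second with about 6 N; feel your way, because the stem is not quite in the middle of the stand and nothing may ever press on it, from any side, with more than 12 N. Then leave the brass weight lying flat on the steel one, and leave the other things alone.

Things in the scene. Friction and masses are not known exactly. Their poses are not given: they have to be found in the camera images.
- brass_centre (a point): Centre of the brass slotted weight, half-way up: flat disc, 60 mm diameter, 14 mm high, about 0.25 kg, lying on the worktop. A 9.5 mm wide slot through its height runs from the rim along its +x axis past the centre to a closed flat end at x = -4.75 mm; the last 12 mm at the rim flare to 19 mm wide. Flats for gripping at y = -27 and +27 mm, 26 mm long, parallel to the slot. z up.
- brass_mouth (a point): Mouth of the brass weight's slot: on its rim, 30 mm from the centre along +x, half-way up. It should end up on the +x side of the stand.
- stand: Fixed weight stand: green foot 100 mm wide, dark pan. Origin: centre of its underside; place and yaw vary. A steel slotted weight (62 mm wide, top 40 mm above the worktop) is fixed on it round the stem, its slot towards the stand's -x. Stem and steel weight are clamped off-centre: up to 6 mm either way along the stand's x and 4 mm along its y, different each time and not measured.
- big_weight: Bystander: brass scale weight with knob, 38 mm wide, 45 mm high; origin at the centre of its underside. To be left alone.
- label_roll: Bystander: white roll of labels, 66 mm wide, 40 mm high, behind the stand; origin at its underside. To be left alone.
- glue_jar: Bystander: glue jar with a red cap, 56 mm wide, 95 mm high, behind the stand; origin at its underside. To be left alone.
- stem_nominal (a point): Point of the stand on its middle axis, 47 mm above the worktop, axes as the stand's; the brass weight's centre is at this height when it lies on the steel one. The stem stands off it by up to 6 mm in x, 4 mm in y. Stem: upright rod, 7 mm diameter, in a stiff rubber bush (gives 1 mm for about 14 N, springs back); dark knob 22 mm wide on top, underside 75 mm and top 89 mm above the worktop.
Not all that is in view belongs to the job. Of the things like the part that bears brass_centre, leave any that is green, pink or red; of the rest the smaller one is meant.

How it is judged:
By the outcome, as a careful person would: the job done as asked, in the order asked, and still so for the second after the job is handed in, with the robot touching nothing.
It also fails if it takes over 72 s, if anything falls off the work surface, if the arm or the gripper's body presses on something with over 40 N, if the wrist force passes 120 N, or if a joint passes its speed limit or range.

ROBOT

A 6-joint arm with a two-finger parallel gripper is mounted at the origin on a cart in front of the work surface, level with it; the furniture and walls round the work are solid. World frame = base frame: x ahead of the robot, y to its left, z up, the work surface at z = 0. Lengths are in m, angles in rad, forces in N, time in s.
With the tool pointing down it reaches from about 0.35 to 0.975 m from the base axis. Payload 4.9 kg.
Tool frame: the origin (TCP) lies on the centre line of the jaws, within the pads' length; the fingertips stand 14 mm ahead of it and the grasp point (between the pads) lies 5 mm behind it; x points along the fingers, z is the direction in which the jaws open and shut, and the axes are right-handed (so a half turn about x gives the same grasp; the last joint's range is limited). The gripper opens to 85 mm and grips with 20 to 120 N. Pads are 22 mm wide; open, the fingers measure 114 mm over their backs; the gripper's body (76 mm by 85 mm) begins 54 mm behind the grasp point. The pads swing forward as they close: fully open they stand 13 mm farther back than shut.
Start: joints at [-1.295, 0.053, 1.613, -0, 1.476, -0.119], TCP at [0.24, -0.577, 0.245] pointing down, gripper open.
Joint ranges: [-3.01, 3.01], [-1.01, 2.22], [0.06, 2.58], [-1.02, 4.17], [0.09, 2.62], [-3.14, 3.14]. Speed limits (rad/s): [2.57, 2.57, 3.14, 3.14, 3.14, 3.14].

INTERFACE

Orientations are given as a rotation vector (axis times angle).
In Python, from station import ctrl gives the robot as it stands.
- The arm moves only by the tool move_arm, never from a script. Its argument "increments" is a list that holds one entry, the list of rows, each a list of 4 numbers: the shift along the tool's x, y, z in units of 25 cm (1.0 is 25 cm), then the turn about the tool's x in units of 90 degrees (1.0 is 90 degrees). A call has 1 to 20 rows; each row shifts and turns the commanded pose from where the row before left it, along the tool's axes as they then stand; what a row does not reach is not made up. A row lasts 1/12 s, in which the tool goes at most 41.7 mm and 7.16 degrees, less where a joint would pass 70% of its speed; a pose out of reach is approached as far as the arm can. A call with a number of a shift or a turn outside -1 to 1 is refused whole. A call with a gripper value outside its range is refused whole. "gripper" is the closure, from 0 (fully open) to 1 (shut), set as the call begins (left out, the last holds). The fingers move at their own pace and stop on an object; "squeeze" is the grip in N (left out, the last holds). Time passes only in rows, so rows that do not move let the fingers close. It gives the time, the measured TCP pose, the force and the opening at its end, in the units of the state.
- ctrl.get_obs(): the state, without advancing time (a new reading comes with each control period).
- ctrl.get_image(name): name is "scene" or "top"; returns a dict with "pixels" (400x640x3 uint8, red, green, blue), "depth" (400x640 float32, m along the optical axis (not along the pixel's ray), 0 where there is no reading), "K" (3x3 intrinsics, pixels), "extrinsics" (4x4, takes a point from camera to world coordinates). Camera axes: x right, y up, looking along -z (the intrinsics and any distortion apply to the point x, -y, -z); pixel columns grow to the right and rows downward; lengths in m; the calibration is good to about 2 mm. A picture is of the moment at which its call begins.
- ctrl.finish_job(): hands the job in, once; it reports no verdict.
Trained networks look in the newest picture that a camera, given by its name, has taken for a name from the list of things; names that differ only in an ending like _2 or _b are one class to them, and where a whole thing is asked for, a point or a joint stands for the part that bears it (a point fixed in the world has none). Each returns a list of dicts, best first, with "score" (0 to 1); they miss things now and then, are a little off and sometimes report something else, mostly with a low value. They report only what shows in the picture. A call takes as long as a camera call. They do not tell look-alikes from the thing itself.
- ctrl.trace(camera, target): "region" (400x640 bool, what is visible of it) and "pixel" ([row, column] in pixels, amid what is visible of it).
The state is a dict: "t": time; "q": joint angles; "dq": joint speeds; "effort": joint torques, N m; "tool_pos": TCP position; "tool_rot": TCP orientation; "contact_force": force on the tool from outside, world axes, zero at the start; "wrist_torque": the same for the moment, N m; "opening": finger opening in m.
Only numpy, scipy, OpenCV 4.12 (cv2) and the standard library are available. Lean on these libraries where they do the work, as an engineer would, in place of code of your own. Each camera call takes 0.05 s, during which the arm holds its last target. There are 200 camera calls.

## Working session

There is one attempt and no reset: what is moved stays moved. The work goes in short steps, Python scripts to look and compute and a tool call to move; the robot and the scene stay as the last step left them, time stands still between calls to the robot, and variables do not carry over. Pictures are saved under pics/ and viewed, about 8 in all and at most 12, crops included, and the job is handed in when it is done.

Besides the shell and the picture viewer there is one more tool, called after "Emit:" as name(argument=value, ...) on one line, values as JSON. move_arm: Moves the arm, as the interface text tells. Shifts and turns lie within -1 to 1; 1 stands for 25 cm of shift or 90 degrees of turn. Its arguments: {"type":"object","properties":{"increments":{"type":"array","items":{"type":"array","items":{"type":"array","items":{"type":"number","minimum":-1,"maximum":1}}}},"gripper":{"type":"number"},"squeeze":{"type":"number"}},"required":["increments"]}

```bash
mkdir -p pics; ls
cat > h.py <<'E'
import numpy as np, cv2
from station import ctrl
from scipy.spatial.transform import Rotation as R
def pts(im):
    K=np.array(im["K"]);E=np.array(im["extrinsics"]);d=im["depth"]
    v,u=np.mgrid[0:d.shape[0],0:d.shape[1]]
    P=np.stack([(u-K[0,2])/K[0,0]*d,-(v-K[1,2])/K[1,1]*d,-d],-1)
    W=P@E[:3,:3].T+E[:3,3]; W[d<=0]=np.nan
    return W
def save(im,name,crop=None,s=1):
    p=im["pixels"][...,::-1]
    if crop: p=p[crop[0]:crop[1],crop[2]:crop[3]]
    cv2.imwrite("pics/"+name,cv2.resize(p,None,fx=s,fy=s,interpolation=cv2.INTER_CUBIC))
E
python3 - <<'E'
from h import *
o=ctrl.get_obs();print({k:np.round(v,3) for k,v in o.items()})
a=[]
for c in("top","scene"):
    im=ctrl.get_image(c);W=pts(im);a.append(im["pixels"])
    print(c,np.round(im["K"],1).tolist(),np.round(im["extrinsics"],3).tolist(),[k for k in im if k not in("pixels","depth")])
    for n in("brass_centre","stand","big_weight","label_roll","glue_jar"):
        for r in ctrl.trace(c,n):
            w=W[r["region"]];print(c,n,round(r["score"],2),np.round(r["pixel"]),r["region"].sum(),np.round(np.nanmedian(w,0),3),"zmax",np.round(np.nanpercentile(w[:,2],98),3),"col",np.median(im["pixels"][r["region"]],0))
im={"pixels":np.vstack(a)};save({"pixels":a[0]},"top1.png");save({"pixels":a[1]},"scene1.png")
E
```

```text
pics
{'t': np.float64(0.0), 'q': array([-1.295,  0.053,  1.614,  0.   ,  1.476, -0.119]), 'dq': array([ 0.002, -0.001,  0.001,  0.   ,  0.001, -0.002]), 'effort': array([-1.0000e-03, -3.9369e+01, -3.7018e+01, -0.0000e+00,  7.0000e-03,
        0.0000e+00]), 'tool_pos': array([ 0.24 , -0.576,  0.244]), 'tool_rot': array([ 0.915,  1.372, -0.913]), 'contact_force': array([0.231, 0.76 , 0.284]), 'wrist_torque': array([-0.021, -0.048,  0.035]), 'opening': np.float64(0.085)}
top [[451.6, 0.0, 322.1], [0.0, 451.6, 201.9], [0.0, 0.0, 1.0]] [[-0.026, 0.983, -0.179, 0.422], [-1.0, -0.025, 0.008, 0.049], [0.003, 0.179, 0.984, 1.061], [0.0, 0.0, 0.0, 1.0]] ['K', 'extrinsics']
top brass_centre 0.93 [202. 238.] 445 [0.619 0.238 0.015] zmax 0.019 col [184. 135. 161.]
top brass_centre 0.9 [282. 299.] 965 [0.426 0.096 0.021] zmax 0.024 col [ 44. 154.  74.]
top brass_centre 0.8 [241. 244.] 382 [0.523 0.226 0.015] zmax 0.019 col [184. 165.  66.]
top brass_centre 0.65 [220. 204.] 443 [0.574 0.319 0.014] zmax 0.019 col [186.  23.  17.]
top brass_centre 0.63 [289. 233.] 851 [0.42  0.245 0.019] zmax 0.023 c
[... 608 characters left out ...]
.567, 0.823, 0.799], [0.0, 0.0, 0.0, 1.0]] ['K', 'extrinsics']
scene brass_centre 0.92 [198. 388.] 406 [0.621 0.236 0.014] zmax 0.017 col [222. 141. 172.]
scene brass_centre 0.88 [158. 307.] 619 [0.435 0.096 0.019] zmax 0.023 col [ 50. 163.  65.]
scene brass_centre 0.8 [143. 353.] 556 [0.424 0.242 0.018] zmax 0.022 col [220. 174.  58.]
scene brass_centre 0.7 [169. 368.] 361 [0.528 0.229 0.014] zmax 0.017 col [221. 174.  61.]
scene stand 0.81 [214. 320.] 1150 [0.626 0.052 0.025] zmax 0.087 col [101. 125. 105.]
scene big_weight 0.8 [228. 187.] 298 [ 0.538 -0.239  0.029] zmax 0.046 col [153.  126.5  81.5]
scene glue_jar 0.65 [299. 253.] 829 [ 0.776 -0.152  0.075] zmax 0.094 col [172.  68.  69.]
```

Run:
```python
from h import *
t=ctrl.get_image("top");s=ctrl.get_image("scene")
a=t["pixels"][120:320,180:380];b=s["pixels"][120:270,260:420]
a=cv2.resize(a,(800,800),interpolation=cv2.INTER_CUBIC)
cv2.imwrite("pics/a2.png",cv2.resize(a,(600,600))[...,::-1])
cv2.imwrite("pics/b2.png",cv2.resize(b,(640,600),interpolation=cv2.INTER_CUBIC)[...,::-1])
for c,im in(("top",t),("scene",s)):
    W=pts(im)
    # stand pan/knob: points near stand
    m=(abs(W[...,0]-.61)<.09)&(abs(W[...,1]-.055)<.09)
    for lo,hi in((.078,.095),(.035,.045),(.005,.033)):
        q=W[m&(W[...,2]>lo)&(W[...,2]<hi)]
        if len(q):print(c,lo,len(q),np.round(q.mean(0),4),np.round(q.min(0),4),np.round(q.max(0),4))
    for r in ctrl.trace(c,"brass_centre"):
        w=W[r["region"]];w=w[w[:,2]>.009]
        (cx,cy),rr=cv2.minEnclosingCircle(w[:,:2].astype(np.float32))
        print(c,np.round(r["pixel"]),"circ",round(cx,4),round(cy,4),round(rr,4),"mean",w.mean(0).round(4))
```

```text
top 0.078 76 [0.6119 0.0594 0.0878] [0.6019 0.0495 0.0816] [0.6218 0.0695 0.095 ]
top 0.035 427 [0.6133 0.0596 0.0408] [0.5824 0.0289 0.0355] [0.6434 0.0891 0.0449]
top 0.005 1547 [0.6118 0.0224 0.0137] [ 0.5204 -0.0349  0.005 ] [0.6999 0.1444 0.0319]
top [204. 237.] circ 0.6163 0.2349 0.0301 mean [0.6179 0.2358 0.0147]
top [242. 243.] circ 0.5262 0.2284 0.0297 mean [0.5232 0.2284 0.0145]
top [288. 230.] circ 0.4245 0.2414 0.0407 mean [0.423  0.244  0.0193]
top [220. 205.] circ 0.5781 0.3165 0.0303 mean [0.576  0.3172 0.0146]
top [281. 300.] circ 0.4232 0.0998 0.0425 mean [0.4265 0.0988 0.0206]
scene 0.078 68 [0.615  0.0604 0.0865] [0.6049 0.0511 0.0793] [0.6232 0.0722 0.0922]
scene 0.035 391 [0.6184 0.0597 0.04  ] [0.5841 0.0303 0.0352] [0.6438 0.0923 0.0435]
scene 0.005 1230 [0.627  0.0181 0.0133] [ 0.52  -0.035  0.005] [0.6942 0.1057 0.0329]
scene [156. 307.] circ 0.4236 0.1018 0.0441 mean [0.431  0.0991 0.0192]
scene [144. 355.] circ 0.4247 0.2428 0.041 mean [0.4265 0.2437 0.0179]
scene [172. 370.] circ 0.5263 0.2289 0.0309 mean [0.5258 0.2286 0.0141]
scene [200. 386.] circ 0.617 0.2374 0.0309 mean [0.6191 0.2368 0.014 ]
scene [171. 406.] circ 0.5783 0.3169 0.0299 mean [0.579  0.3176 0.0138]
```

View pics/a2.png

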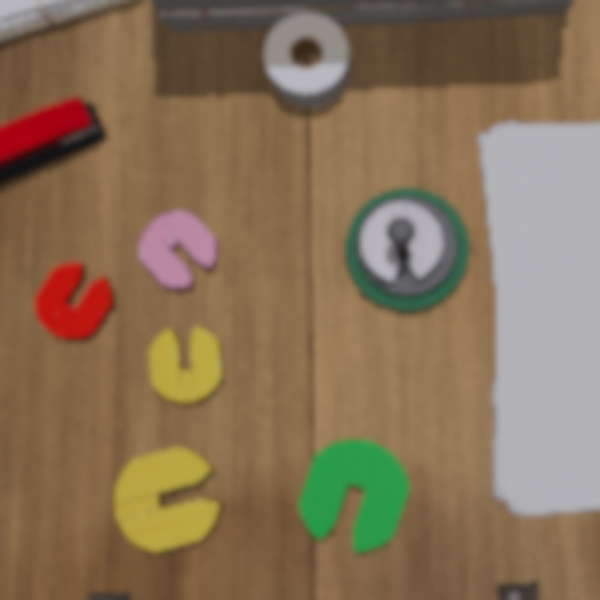

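View pics/b2.png

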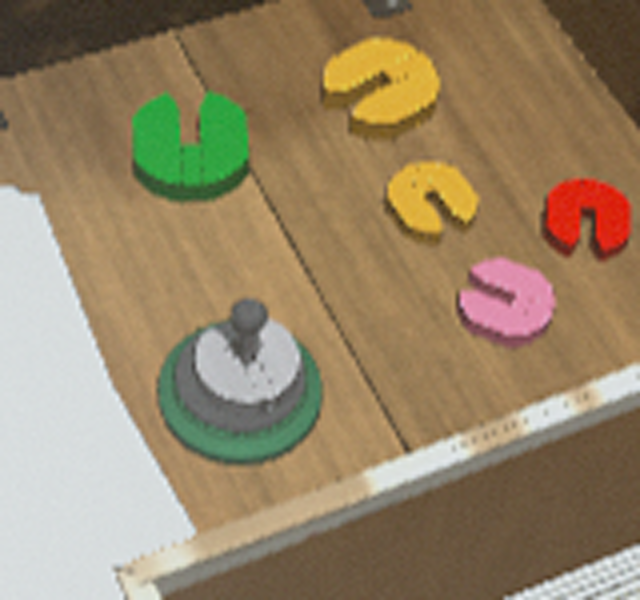

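Two brass-coloured candidates: the one at top pixel (242,243), radius ~30 mm, and the one at (288,230), radius ~41 mm. The pink, red and green ones are excluded, so the smaller at (242,243) is meant (60 mm). The crops confirm this: its slot opens towards world +x, while the steel slot opens roughly towards −x. Next I fit the poses.

```bash
cat >> h.py <<'E'
def bev(im,c,z,half=.05,n=200):
    """rectified picture of plane z around c; row=x up index, col=y index (metric grid)"""
    K=np.array(im["K"]);E=np.array(im["extrinsics"])
    g=(np.arange(n)+.5)/n*2*half-half
    X,Y=np.meshgrid(c[0]+g,c[1]+g,indexing="ij")
    P=(np.stack([X,Y,np.full_like(X,z)],-1)-E[:3,3])@E[:3,:3]
    u=K[0,0]*P[...,0]/-P[...,2]+K[0,2];v=-K[1,1]*P[...,1]/-P[...,2]+K[1,2]
    return X,Y,cv2.remap(im["pixels"],u.astype(np.float32),v.astype(np.float32),cv2.INTER_LINEAR)
def model(X,Y,p,R0,sw,end,flat,fl):
    c,s=np.cos(p[2]),np.sin(p[2]);x=(X-p[0])*c+(Y-p[1])*s;y=-(X-p[0])*s+(Y-p[1])*c
    sg=lambda d:1/(1+np.exp(-np.clip(d/.0008,-30,30)))
    hw=sw/2+np.clip((x-(R0-fl))/fl,0,1)*(sw/2) if fl else sw/2
    return sg(R0-np.hypot(x,y))*sg(flat-abs(y))*(1-sg(hw-abs(y))*sg(x-end))
from scipy.optimize import minimize
def fit(X,Y,M,w,p0,*a):
    f=lambda p:np.mean(w*(model(X,Y,[p0[0]+p[0]*.01,p0[1]+p[1]*.01,p0[2]+p[2]*.3],*a)-M)**2)
    best=min((minimize(f,[i,j,k],method="Nelder-Mead") for i in(0,.3) for j in(0,.2) for k in(-1,0,1)),key=lambda r:r.fun)
    return p0+best.x*[.01,.01,.3],best.fun
E
python3 - <<'E'
from h import *
out=[]
for c in("top","scene"):
    im=ctrl.get_image(c)
    X,Y,B=bev(im,(.526,.2285),.014); b=B.astype(float)
    M=((np.minimum(b[...,0],b[...,1])-b[...,2])/ (b.sum(-1)+1));M=np.clip((M-.12)/.1,0,1);
    p,e=fit(X,Y,M,1,np.array([.526,.2285,0]),.030,.0095,-.00475,.027,.012);print(c,"brass",p.round(4),np.degrees(p[2]).round(1),e.round(4))
    X2,Y2,S=bev(im,(.613,.06),.040);v=S.min(-1).astype(float)
    M2=np.clip((v-125)/40,0,1)
    for cc in np.arange(3):pass
    p2,e2=fit(X2,Y2,M2,1,np.array([.613,.06,np.pi]),.031,.0095,-.00475,1,0);print(c,"steel",p2.round(4),np.degrees(p2[2]).round(1),e2.round(4))
    row=[]
    for I,MM,q,a,XX,YY in((B,M,p,(.030,.0095,-.00475,.027,.012),X,Y),(S,M2,p2,(.031,.0095,-.00475,1,0),X2,Y2)):
        J=I[...,::-1].copy();cn,_=cv2.findContours((model(XX,YY,q,*a)>.5).astype(np.uint8),cv2.RETR_LIST,cv2.CHAIN_APPROX_NONE);cv2.drawContours(J,cn,-1,(255,0,0),1)
        row+=[J,cv2.cvtColor((MM*255).astype(np.uint8),cv2.COLOR_GRAY2BGR)]
    out.append(np.hstack(row))
cv2.imwrite("pics/fit3.png",np.vstack(out)[::-1][...,:]if 0 else np.vstack(out))
T=R.from_rotvec(ctrl.get_obs()["tool_rot"]).as_matrix();print(T.round(3))
E
```

```text
top brass [0.5251 0.2296 0.0612] 3.5 0.008
top steel [0.6129 0.0604 3.1925] 182.9 0.0462
scene brass [0.5264 0.2312 0.021 ] 1.2 0.0211
scene steel [0.612  0.062  3.0116] 172.6 0.0333
[[-0.     0.923  0.385]
 [ 0.     0.385 -0.923]
 [-1.    -0.    -0.   ]]
```

View pics/fit3.png

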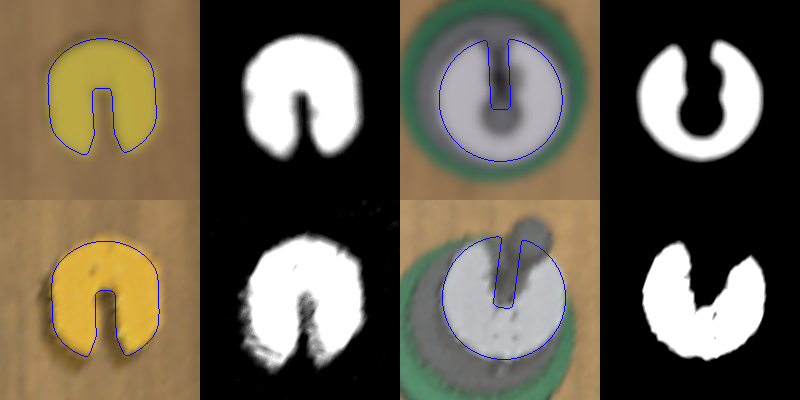

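Brass is at about (0.525, 0.230) with yaw ~3.5°. Steel and stem are at about (0.6125, 0.061) with the slot at ~183°, so the stand yaw is ~3°. The scene-camera yaw is spoilt by the knob covering the slot. I turn the jaws first.

Emit:
move_arm(increments=[[[0,0,0,0.071],[0,0,0,0.071],[0,0,0,0.071],[0,0,0,0]]], gripper=0)

```text
t: 1.23
tool_pos: [0.2404, -0.5769, 0.2453]
tool_rot: [1.166, 1.236, -1.166]
contact_force: [0.0, 0.2, -0.4]
opening: 0.0853
```

```bash
cat >> h.py <<'E'
def go(x,y,z,yaw=None):
    o=ctrl.get_obs();T=R.from_rotvec(o["tool_rot"]).as_matrix();p=o["tool_pos"]
    d=T.T@(np.array([x,y,z])-p)
    print("t",round(o["t"],2),"p",p.round(4),"zdir yaw",np.degrees(np.arctan2(T[1,2],T[0,2])).round(2),"tilt",T[2].round(3),"F",o["contact_force"].round(2),"M",o["wrist_torque"].round(3),"open",round(float(o["opening"]),4),"\n units",(d/.25).round(4),"mm",(d*1e3).round(1))
E
python3 -c "
from h import *
go(.5255,.230,.245);print(ctrl.get_obs()['q'])"
```

```text
t 1.23 p [ 0.2404 -0.5769  0.2453] zdir yaw -86.65 tilt [-1. -0.  0.] F [ 0.01  0.2  -0.35] M [ 0.004 -0.002  0.097] open 0.0853 
 units [ 1.2000e-03  1.3271e+00 -3.1554e+00] mm [ 3.000e-01  3.318e+02 -7.889e+02]
[-1.29500660e+00  5.26714118e-02  1.61292586e+00 -1.61935764e-06
  1.47599020e+00  2.17335927e-01]
```

Emit:
move_arm(increments=[[[0,0.055,-0.131,0],[0,0.055,-0.131,0],[0,0.055,-0.131,0],[0,0.055,-0.131,0],[0,0.055,-0.131,0],[0,0.055,-0.131,0],[0,0.055,-0.131,0],[0,0.055,-0.131,0],[0,0.055,-0.131,0],[0,0.055,-0.131,0],[0,0.055,-0.131,0],[0,0.055,-0.131,0],[0,0.055,-0.131,0],[0,0.055,-0.131,0],[0,0.055,-0.131,0],[0,0.055,-0.131,0],[0,0.055,-0.131,0],[0,0.055,-0.131,0],[0,0.055,-0.131,0],[0,0,0,0]]])

```text
t: 2.9
tool_pos: [0.4645, 0.0647, 0.2455]
tool_rot: [1.16, 1.242, -1.156]
contact_force: [-0.7, -0.4, -0.6]
opening: 0.0855
```

```bash
python3 -c "
from h import *
go(.5255,.230,.08);print(ctrl.get_obs()['q'])"
```

```text
t 2.9 p [0.4645 0.0647 0.2455] zdir yaw -86.0 tilt [-1.     0.001 -0.002] F [-0.68 -0.41 -0.65] M [ 0.021  0.013 -0.009] open 0.0855 
 units [ 0.6638  0.2889 -0.6412] mm [ 166.    72.2 -160.3]
[-0.02188773 -0.33664956  1.96304009  0.00235816  1.51454162  1.47904695]
```

Emit:
move_arm(increments=[[[0,0.0578,-0.128,0],[0,0.0578,-0.128,0],[0,0.0578,-0.128,0],[0,0.0578,-0.128,0],[0,0.0578,-0.128,0],[0.11,0,0,0],[0.11,0,0,0],[0.11,0,0,0],[0.11,0,0,0],[0.11,0,0,0],[0.11,0,0,0],[0,0,0,0],[0,0,0,0]]])

```text
t: 3.98
tool_pos: [0.5249, 0.2233, 0.0788]
tool_rot: [1.161, 1.24, -1.167]
contact_force: [0.5, 0.5, 0.6]
opening: 0.0855
```

Run:
```python
from h import *
go(.5255,.230,.020)
im=ctrl.get_image("scene");save(im,"s4.png",(90,250,290,450),4)
```

```text
t 3.98 p [0.5249 0.2233 0.0788] zdir yaw -86.47 tilt [-1.    -0.004  0.001] F [0.49 0.51 0.62] M [0.009 0.011 0.028] open 0.0855 
 units [ 0.2351  0.0048 -0.0269] mm [58.8  1.2 -6.7]
```

View pics/s4.png

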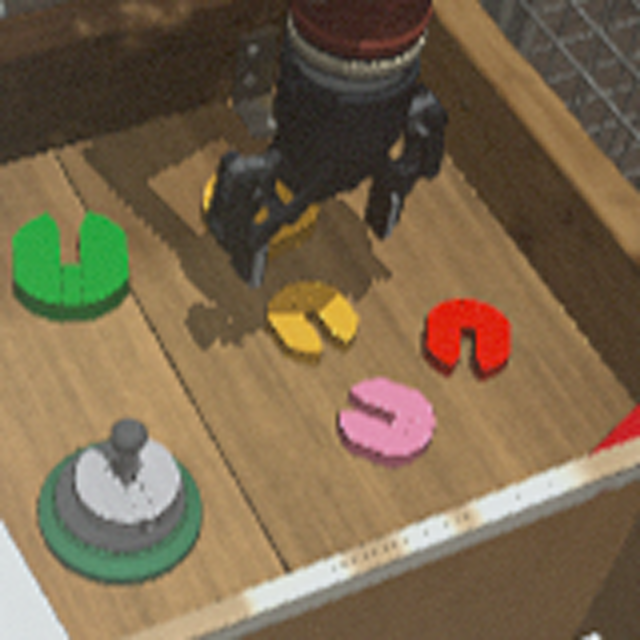

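Emit:
move_arm(increments=[[[0,0.005,-0.027,0],[0.05,0,0,0],[0.05,0,0,0],[0.05,0,0,0],[0.05,0,0,0],[0.025,0,0,0],[0.012,0,0,0],[0.01,0,0,0],[0,0,0,0],[0,0,0,0]]])

```text
t: 4.87
tool_pos: [0.5274, 0.2309, 0.0189]
tool_rot: [1.165, 1.237, -1.164]
contact_force: [-0.1, -0.7, 0.8]
opening: 0.0855
```

```bash
python3 -c "
from h import *
go(.5255,.230,.017)"
```

```text
t 4.87 p [0.5274 0.2309 0.0189] zdir yaw -86.55 tilt [-1.     0.001 -0.   ] F [-0.14 -0.7   0.8 ] M [0.004 0.004 0.034] open 0.0855 
 units [ 0.0075 -0.0078  0.0031] mm [ 1.9 -1.9  0.8]
```

Emit:
move_arm(increments=[[[0.007,0,0,0],[0,0,0,0],[0,0,0,0],[0,0,0,0],[0,0,0,0],[0,0,0,0],[0,0,0,0],[0,0,0,0],[0,0,0,0],[0,0,0,0],[0,0,0,0],[0,0,0,0]]], gripper=1, squeeze=45)

```text
t: 5.87
tool_pos: [0.5277, 0.231, 0.0176]
tool_rot: [1.166, 1.236, -1.164]
contact_force: [-1.1, -0.1, 5.1]
opening: 0.0524
```

```bash
python3 -c "
from h import *
go(.5255,.230,.115)"
```

```text
t 5.87 p [0.5277 0.231  0.0176] zdir yaw -86.55 tilt [-1.     0.001 -0.   ] F [-1.05 -0.07  5.12] M [0.009 0.069 0.038] open 0.0524 
 units [-0.3896 -0.0085  0.0033] mm [-97.4  -2.1   0.8]
```

Emit:
move_arm(increments=[[[0,0,0,0],[0,0,0,0],[0,0,0,0],[-0.012,0,0,0],[0,0,0,0],[0,0,0,0]]], gripper=0.2)

```text
t: 6.37
tool_pos: [0.5271, 0.2308, 0.0199]
tool_rot: [1.165, 1.237, -1.165]
contact_force: [0.2, -0.1, 0.1]
opening: 0.0683
```

Emit:
move_arm(increments=[[[0,0,0,0],[0,0,0,0],[0,0,0,0],[0,0,0,0],[0,0,0,0],[0,0,0,0],[0,0,0,0],[0,0,0,0],[0,0,0,0],[0,0,0,0]]], gripper=1)

```text
t: 7.2
tool_pos: [0.5274, 0.231, 0.0203]
tool_rot: [1.165, 1.237, -1.164]
contact_force: [-1.2, 1.1, 4.4]
opening: 0.0521
```

```bash
python3 -c "
from h import *
go(.5255,.230,.115)"
```

```text
t 7.2 p [0.5274 0.231  0.0203] zdir yaw -86.55 tilt [-1.     0.001 -0.   ] F [-1.19  1.15  4.44] M [ 0.057  0.059 -0.058] open 0.0521 
 units [-0.3789 -0.0076  0.0033] mm [-94.7  -1.9   0.8]
```

Emit:
move_arm(increments=[[[-0.01,0,0,0],[-0.03,0,0,0],[-0.06,0,0,0],[-0.08,0,0,0],[-0.08,0,0,0],[-0.06,0,0,0],[-0.04,0,0,0],[-0.02,0,0,0],[0,0,0,0],[0,0,0,0],[0,0,0,0]]])

```text
t: 8.12
tool_pos: [0.526, 0.2305, 0.1132]
tool_rot: [1.163, 1.239, -1.167]
contact_force: [-0.4, -0.7, -3.4]
opening: 0.0519
```

```bash
python3 -c "
from h import *
go(.533,.0557,.115)"
```

```text
t 8.12 p [0.526  0.2305 0.1132] zdir yaw -86.55 tilt [-1.    -0.003  0.001] F [-0.39 -0.71 -3.37] M [ 0.012  0.022 -0.031] open 0.0519 
 units [-0.0068 -0.0142  0.6996] mm [ -1.7  -3.5 174.9]
```

Lifted; the weight reads about −3 N. I move across to the stand's approach side.

Emit:
move_arm(increments=[[[0,0,0.03,0],[0,0,0.07,0],[0,-0.014,0.1,0],[0,0,0.1,0],[0,0,0.1,0],[0,0,0.1,0],[0,0,0.1,0],[0,0,0.07,0],[0,0,0.03,0],[0,0,0,0],[0,0,0,0],[0,0,0,0],[0,0,0,0]]])

```text
t: 9.2
tool_pos: [0.5339, 0.0569, 0.1146]
tool_rot: [1.164, 1.238, -1.164]
contact_force: [-0.3, -0.5, -3.9]
opening: 0.0519
```

Run:
```python
from h import *
go(.533,.0557,.0645)
t=ctrl.get_image("top");s=ctrl.get_image("scene")
for c,im in(("top",t),("scene",s)):
    b=im["pixels"].astype(float);M=((np.minimum(b[...,0],b[...,1])-b[...,2])/(b.sum(-1)+1)>.17)
    W=pts(im);m=M&(abs(W[...,0]-.54)<.06)&(abs(W[...,1]-.056)<.05)&(W[...,2]>.07)
    q=W[m];print(c,len(q),np.round(q.min(0),4),np.round(q.max(0),4),np.round(np.median(q,0),4))
a=cv2.resize(t["pixels"][150:250,260:390],(520,400),interpolation=3);b=cv2.resize(s["pixels"][110:260,250:400],(400,400),interpolation=3)
cv2.imwrite("pics/p5.png",np.hstack([a[:,100:500],b])[...,::-1])
```

```text
t 9.2 p [0.5339 0.0569 0.1146] zdir yaw -86.47 tilt [-1. -0. -0.] F [-0.28 -0.53 -3.89] M [ 0.045 -0.011  0.014] open 0.0519 
 units [ 0.2005 -0.0039  0.0046] mm [50.1 -1.   1.2]
top 64 [0.4983 0.035  0.0962] [0.5132 0.075  0.2481] [0.5074 0.0541 0.1093]
scene 289 [0.5034 0.0316 0.1015] [0.5624 0.0976 0.419 ] [0.534  0.0626 0.1085]
```

View pics/p5.png

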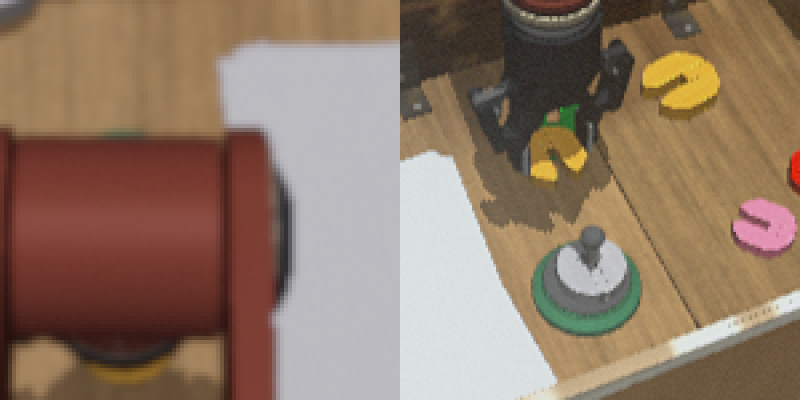

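Run:
```python
from h import *
from scipy.optimize import minimize
im=ctrl.get_image("scene");o=ctrl.get_obs();print(o["tool_pos"].round(4))
X,Y,B=bev(im,(.534,.0575),.1083);b=B.astype(float)
M=np.clip(((np.minimum(b[...,0],b[...,1])-b[...,2])/(b.sum(-1)+1)-.12)/.1,0,1)
w=((abs(Y-.0575)<.021)&(X>.530)).astype(float)
p0=np.array([.534,.0575,.06])
p,e=fit(X,Y,M,w,p0,.030,.0095,-.00475,.027,.012);print("brass scene",p.round(4),np.degrees(p[2]),e)
# knob top z=.089 and steel circle at z=.040 in scene
X,Y,B=bev(im,(.613,.06),.089,.03);g=B.mean(-1)
X4,Y4,S=bev(im,(.613,.06),.040)
J=[cv2.resize(k,(400,400)) for k in(B,S)]
_,_,B2=bev(im,(.534,.0575),.1083);J2=cv2.resize(B2,(400,400))
cv2.imwrite("pics/k6.png",cv2.resize(np.hstack([J2]+J),(798,266))[...,::-1])
# steel: +x-side rim only
v=S.min(-1).astype(float);M2=np.clip((v-125)/40,0,1);w2=(X4>.60)*1.
for yaw in(3.19,):
  f=lambda q:np.mean((X4>.62)*(model(X4,Y4,[.613+q[0]*.01,.06+q[1]*.01,np.pi],.031,.0,1,1,0)-M2)**2)
  r=minimize(f,[0,0],method="Nelder-Mead");print("steel scene rim",.613+r.x[0]*.01,.06+r.x[1]*.01,r.fun)
```

```text
[0.534  0.0567 0.1148]
brass scene [0.5345 0.057  0.0378] 2.1635049841426786 0.0053254920645251285
steel scene rim 0.6113670920384376 0.06193097993302762 0.001400084649414046
```

View pics/k6.png

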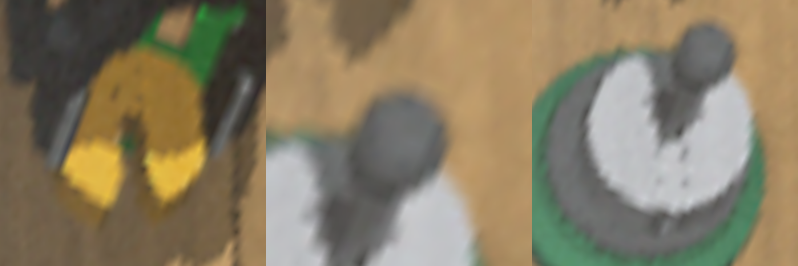

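Emit:
move_arm(increments=[[[0.02,0,0,0],[0.05,0,0,0],[0.06,0,-0.002,0],[0.05,0,0,0],[0.02,0,0,0],[0.008,0,0,0],[0,0,0,0],[0,0,0,0],[0,0,0,0],[0,0,0,0]]])

```text
t: 10.18
tool_pos: [0.5348, 0.0564, 0.0638]
tool_rot: [1.166, 1.236, -1.164]
contact_force: [0.3, -0.3, -2.8]
opening: 0.0522
```

```bash
python3 -c "
from h import *
for i in range(1): go(.572,.0597,.0625)"
```

```text
t 10.18 p [0.5348 0.0564 0.0638] zdir yaw -86.55 tilt [-1.     0.002  0.   ] F [ 0.35 -0.31 -2.75] M [ 0.021 -0.027 -0.004] open 0.0522 
 units [ 0.0053  0.1494 -0.0044] mm [ 1.3 37.3 -1.1]
```

Emit:
move_arm(increments=[[[0,0.012,0,0],[0,0.025,-0.004,0],[0,0.03,0,0],[0,0.03,0,0],[0,0.025,0,0],[0,0.018,0,0],[0,0.008,0,0],[0,0,0,0],[0,0,0,0],[0,0,0,0]]])

```text
t: 11.02
tool_pos: [0.5706, 0.0597, 0.0626]
tool_rot: [1.164, 1.238, -1.165]
contact_force: [0.3, 0.8, -3.2]
opening: 0.0522
```

Run:
```python
from h import *
from scipy.optimize import minimize
im=ctrl.get_image("scene");go(.612,.0620,.0625)
z=ctrl.get_obs()["tool_pos"][2]-.0063
X,Y,B=bev(im,(.5725,.0597),z);b=B.astype(float)
M=np.clip(((np.minimum(b[...,0],b[...,1])-b[...,2])/(b.sum(-1)+1)-.12)/.1,0,1)
w=((abs(Y-.0597)<.021)&(X>.568)).astype(float)
p,e=fit(X,Y,M,w,np.array([.5725,.0597,.06]),.030,.0095,-.00475,.027,.012);print("brass scene",p.round(4),np.degrees(p[2]),e)
save(im,"n7.png",(150,250,270,370),6)
```

```text
t 11.07 p [0.5705 0.0597 0.0626] zdir yaw -86.55 tilt [-1.    -0.001 -0.   ] F [-0.47  0.19 -3.43] M [-0.027  0.009 -0.012] open 0.052 
 units [0.0003 0.1661 0.0007] mm [ 0.1 41.5  0.2]
brass scene [0.5648 0.054  0.4447] 25.47929427020059 0.012238412204943639
```

View pics/n7.png

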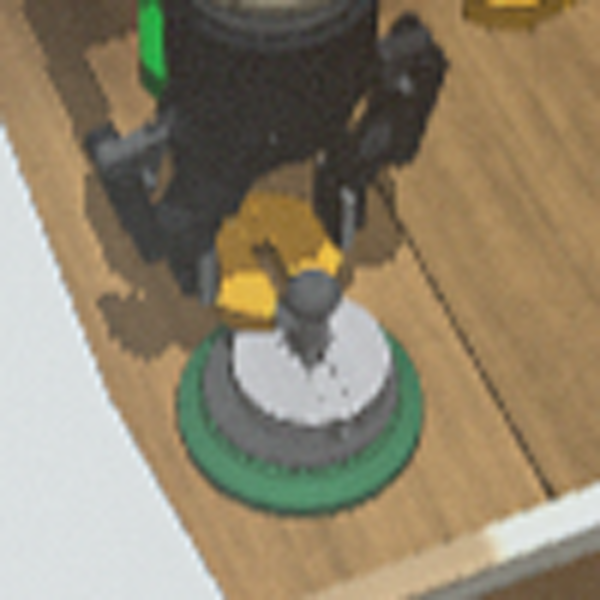

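Emit:
move_arm(increments=[[[0,0.008,0,0],[0,0.01,0,0],[0,0.01,0,0],[0,0.01,0,0],[0,0.01,0,0],[0,0.008,0,0],[0,0,0,0],[0,0,0,0],[0,0,0,0]]])

```text
t: 11.82
tool_pos: [0.5848, 0.0605, 0.0627]
tool_rot: [1.165, 1.237, -1.165]
contact_force: [-0.9, 0.3, -3.8]
opening: 0.052
```

Emit:
move_arm(increments=[[[0,0.004,0,0],[0,0.004,0,0],[0,0.004,0,0],[0,0,0,0],[0,0,0,0]]])

```text
t: 12.23
tool_pos: [0.588, 0.0607, 0.0629]
tool_rot: [1.165, 1.237, -1.165]
contact_force: [-0.0, 0.2, -3.1]
opening: 0.052
```

```bash
python3 -c "
from h import *
go(.612,.0620,.0625)"
```

```text
t 12.23 p [0.588  0.0607 0.0629] zdir yaw -86.55 tilt [-1.  0. -0.] F [-0.03  0.21 -3.13] M [ 0.004 -0.009 -0.004] open 0.052 
 units [0.0014 0.0962 0.0005] mm [ 0.4 24.1  0.1]
```

Emit:
move_arm(increments=[[[0,0.004,0,0],[0,0.004,0,0],[0,0,0,0],[0,0,0,0]]])

```text
t: 12.57
tool_pos: [0.59, 0.0608, 0.0628]
tool_rot: [1.165, 1.237, -1.165]
contact_force: [0.1, 0.4, -3.8]
opening: 0.052
```

Emit:
move_arm(increments=[[[0,0.004,0,0],[0,0.004,0,0],[0,0,0,0],[0,0,0,0]]])

```text
t: 12.9
tool_pos: [0.5919, 0.0609, 0.0628]
tool_rot: [1.165, 1.237, -1.165]
contact_force: [0.6, 0.6, -3.2]
opening: 0.0522
```

Emit:
move_arm(increments=[[[0,0.003,0,0],[0,0.003,0,0],[0,0,0,0],[0,0,0,0]]])

```text
t: 13.23
tool_pos: [0.5934, 0.061, 0.0628]
tool_rot: [1.165, 1.237, -1.165]
contact_force: [-0.2, -0.2, -3.5]
opening: 0.0522
```

Emit:
move_arm(increments=[[[0,0.003,0,0],[0,0.003,0,0],[0,0,0,0],[0,0,0,0]]])

```text
t: 13.57
tool_pos: [0.5949, 0.0611, 0.0628]
tool_rot: [1.165, 1.237, -1.165]
contact_force: [0.7, 0.2, -3.5]
opening: 0.0524
```

Emit:
move_arm(increments=[[[0,0.003,0,0],[0,0.003,0,0],[0,0,0,0],[0,0,0,0]]])

```text
t: 13.9
tool_pos: [0.5965, 0.0612, 0.0628]
tool_rot: [1.165, 1.237, -1.165]
contact_force: [-0.6, -0.6, -3.7]
opening: 0.0524
```

Emit:
move_arm(increments=[[[0,0.003,0,0],[0,0.003,0,0],[0,0,0,0],[0,0,0,0]]])

```text
t: 14.23
tool_pos: [0.598, 0.0613, 0.0628]
tool_rot: [1.165, 1.237, -1.165]
contact_force: [0.3, -0.9, -2.8]
opening: 0.0522
```

Emit:
move_arm(increments=[[[0,0.004,0,0],[0,0.004,0,0],[0,0,0,0],[0,0,0,0]]])

```text
t: 14.57
tool_pos: [0.6, 0.0614, 0.0628]
tool_rot: [1.165, 1.237, -1.165]
contact_force: [-0.3, -0.3, -3.7]
opening: 0.052
```

Emit:
move_arm(increments=[[[0,0.004,0,0],[0,0.004,0,0],[0,0,0,0],[0,0,0,0]]])

```text
t: 14.9
tool_pos: [0.602, 0.0615, 0.0629]
tool_rot: [1.165, 1.237, -1.165]
contact_force: [0.3, 0.1, -4.0]
opening: 0.0522
```

Emit:
move_arm(increments=[[[0,0.004,0,0],[0,0.004,0,0],[0,0,0,0],[0,0,0,0]]])

```text
t: 15.23
tool_pos: [0.604, 0.0616, 0.0628]
tool_rot: [1.165, 1.237, -1.165]
contact_force: [-0.3, 0.1, -3.9]
opening: 0.0519
```

```bash
python3 -c "
from h import *
go(.612,.0620,.0625)"
```

```text
t 15.23 p [0.604  0.0616 0.0628] zdir yaw -86.55 tilt [-1.  0. -0.] F [-0.31  0.08 -3.9 ] M [-0.011 -0.008 -0.019] open 0.0519 
 units [0.0014 0.0322 0.0005] mm [0.3 8.1 0.1]
```

Emit:
move_arm(increments=[[[0,0.004,0,0],[0,0.004,0,0],[0,0.004,0,0],[0,0,0,0],[0,0,0,0]]])

```text
t: 15.65
tool_pos: [0.6069, 0.0618, 0.0628]
tool_rot: [1.165, 1.237, -1.165]
contact_force: [0.1, -0.0, -4.2]
opening: 0.0521
```

Emit:
move_arm(increments=[[[0.002,0.002,0,0],[0.002,0.002,0,0],[0,0,0,0],[0,0,0,0]]])

```text
t: 15.98
tool_pos: [0.6078, 0.0619, 0.0617]
tool_rot: [1.165, 1.237, -1.165]
contact_force: [-0.2, -0.7, -2.8]
opening: 0.0522
```

Emit:
move_arm(increments=[[[0,0.002,0,0],[0,0.002,0,0],[0,0,0,0],[0,0,0,0]]])

```text
t: 16.32
tool_pos: [0.6089, 0.0619, 0.0619]
tool_rot: [1.165, 1.237, -1.165]
contact_force: [0.4, -0.3, -3.3]
opening: 0.0521
```

Emit:
move_arm(increments=[[[0.002,0.002,0,0],[0.001,0,0,0],[0,0,0,0],[0,0,0,0]]])

```text
t: 16.65
tool_pos: [0.6093, 0.0619, 0.061]
tool_rot: [1.165, 1.237, -1.165]
contact_force: [0.4, 0.6, -2.5]
opening: 0.0522
```

Emit:
move_arm(increments=[[[0,0.002,0,0],[0,0,0,0],[0,0,0,0]]])

```text
t: 16.9
tool_pos: [0.6099, 0.062, 0.0611]
tool_rot: [1.165, 1.237, -1.165]
contact_force: [0.9, 0.8, -3.9]
opening: 0.0523
```

Emit:
move_arm(increments=[[[0,0.002,0,0],[0,0,0,0],[0,0,0,0]]])

```text
t: 17.15
tool_pos: [0.6104, 0.062, 0.0611]
tool_rot: [1.165, 1.237, -1.165]
contact_force: [0.5, 0.2, -3.1]
opening: 0.0521
```

Emit:
move_arm(increments=[[[0,0.002,0,0],[0,0,0,0],[0,0,0,0]]])

```text
t: 17.4
tool_pos: [0.6109, 0.062, 0.0611]
tool_rot: [1.165, 1.237, -1.165]
contact_force: [0.8, 0.1, -2.7]
opening: 0.0523
```

Emit:
move_arm(increments=[[[0,0.002,0,0],[0,0,0,0],[0,0,0,0]]])

```text
t: 17.65
tool_pos: [0.6114, 0.0621, 0.0611]
tool_rot: [1.165, 1.237, -1.165]
contact_force: [-0.3, 0.1, -3.7]
opening: 0.0521
```

Emit:
move_arm(increments=[[[0,0.002,0,0],[0,0,0,0],[0,0,0,0]]])

```text
t: 17.9
tool_pos: [0.6119, 0.0621, 0.0611]
tool_rot: [1.165, 1.237, -1.165]
contact_force: [0.1, -0.3, -3.5]
opening: 0.0524
```

Emit:
move_arm(increments=[[[0,0.001,0,0],[0,0,0,0],[0,0,0,0]]])

```text
t: 18.15
tool_pos: [0.6121, 0.0622, 0.061]
tool_rot: [1.165, 1.237, -1.165]
contact_force: [0.8, -0.0, -3.4]
opening: 0.0522
```

```bash
python3 -c "
from h import *
go(.613,.0620,.061)"
```

```text
t 18.15 p [0.6121 0.0622 0.061 ] zdir yaw -86.55 tilt [-1. -0. -0.] F [ 0.78 -0.04 -3.36] M [-0.042  0.02   0.01 ] open 0.0522 
 units [0.0002 0.0036 0.0008] mm [0.  0.9 0.2]
```

Emit:
move_arm(increments=[[[0,0.0015,0,0],[0,0,0,0],[0,0,0,0]]])

```text
t: 18.4
tool_pos: [0.6125, 0.0621, 0.0611]
tool_rot: [1.165, 1.237, -1.165]
contact_force: [0.6, 0.0, -3.2]
opening: 0.0523
```

Emit:
move_arm(increments=[[[0,0.0015,0,0],[0,0,0,0],[0,0,0,0]]])

```text
t: 18.65
tool_pos: [0.6129, 0.0622, 0.0611]
tool_rot: [1.165, 1.237, -1.165]
contact_force: [-0.5, -0.7, -2.9]
opening: 0.0522
```

Emit:
move_arm(increments=[[[0,0.0012,0,0],[0,0,0,0],[0,0,0,0]]])

```text
t: 18.9
tool_pos: [0.6131, 0.0622, 0.061]
tool_rot: [1.165, 1.237, -1.165]
contact_force: [0.6, 0.3, -3.7]
opening: 0.0521
```

Emit:
move_arm(increments=[[[0,0.0015,0,0],[0,0,0,0],[0,0,0,0]]])

```text
t: 19.15
tool_pos: [0.6135, 0.0622, 0.061]
tool_rot: [1.165, 1.237, -1.165]
contact_force: [0.4, -0.1, -3.6]
opening: 0.0525
```

Emit:
move_arm(increments=[[[0,0.0015,0,0],[0,0,0,0],[0,0,0,0]]])

```text
t: 19.4
tool_pos: [0.6139, 0.0622, 0.0611]
tool_rot: [1.165, 1.237, -1.165]
contact_force: [-0.3, -0.2, -3.3]
opening: 0.0521
```

Emit:
move_arm(increments=[[[0,0.0012,0,0],[0,0,0,0],[0,0,0,0]]])

```text
t: 19.65
tool_pos: [0.6142, 0.0622, 0.061]
tool_rot: [1.165, 1.237, -1.165]
contact_force: [-0.6, -0.3, -3.4]
opening: 0.0522
```

Emit:
move_arm(increments=[[[0,0.0015,0,0],[0,0,0,0],[0,0,0,0]]])

```text
t: 19.9
tool_pos: [0.6144, 0.0623, 0.061]
tool_rot: [1.164, 1.237, -1.165]
contact_force: [-0.4, -0.6, -2.6]
opening: 0.0524
```

Emit:
move_arm(increments=[[[0,0.0012,0,0],[0,0,0,0],[0,0,0,0]]])

```text
t: 20.15
tool_pos: [0.6146, 0.0623, 0.0609]
tool_rot: [1.164, 1.238, -1.165]
contact_force: [-1.9, -0.9, -1.8]
opening: 0.0523
```

Emit:
move_arm(increments=[[[0,0.0012,0,0],[0,0,0,0],[0,0,0,0]]])

```text
t: 20.4
tool_pos: [0.6147, 0.0623, 0.0609]
tool_rot: [1.164, 1.238, -1.166]
contact_force: [-3.6, -0.1, -1.2]
opening: 0.052
```

Emit:
move_arm(increments=[[[0,0.001,0,0],[0,0,0,0],[0,0,0,0]]])

```text
t: 20.65
tool_pos: [0.6149, 0.0623, 0.0609]
tool_rot: [1.164, 1.238, -1.166]
contact_force: [-5.0, -0.7, -0.3]
opening: 0.052
```

```bash
python3 -c "
from h import *
go(.613,.0620,.061)"
```

```text
t 20.65 p [0.6149 0.0623 0.0609] zdir yaw -86.55 tilt [-1.    -0.001 -0.   ] F [-4.98 -0.68 -0.3 ] M [-0.041  0.893  0.03 ] open 0.052 
 units [-0.0005 -0.0077  0.0008] mm [-0.1 -1.9  0.2]
```

Emit:
move_arm(increments=[[[0,0.0007,0,0],[0,0,0,0],[0,0,0,0]]])

```text
t: 20.9
tool_pos: [0.615, 0.0623, 0.0609]
tool_rot: [1.164, 1.238, -1.166]
contact_force: [-6.0, -0.8, -1.0]
opening: 0.0518
```

Emit:
move_arm(increments=[[[0,0,0,0],[0,0,0,0],[0,0,0,0]]])

```text
t: 21.15
tool_pos: [0.615, 0.0623, 0.0609]
tool_rot: [1.164, 1.238, -1.166]
contact_force: [-6.2, -0.1, 0.0]
opening: 0.0521
```

Emit:
move_arm(increments=[[[0,0,0,0],[0,0,0,0],[0,0,0,0]]])

```text
t: 21.4
tool_pos: [0.615, 0.0623, 0.0609]
tool_rot: [1.164, 1.238, -1.166]
contact_force: [-6.1, -1.5, -1.2]
opening: 0.0517
```

Emit:
move_arm(increments=[[[0,-0.0012,0,0],[0,-0.0012,0,0],[0,-0.001,0,0],[0,0,0,0],[0,0,0,0]]])

```text
t: 21.82
tool_pos: [0.6147, 0.0623, 0.061]
tool_rot: [1.165, 1.237, -1.165]
contact_force: [-4.2, -0.9, -1.7]
opening: 0.0521
```

Emit:
move_arm(increments=[[[0.0015,0,0,0],[0,0,0,0],[0,0,0,0]]])

```text
t: 22.07
tool_pos: [0.6148, 0.0623, 0.0607]
tool_rot: [1.165, 1.237, -1.165]
contact_force: [-4.1, -0.8, -1.2]
opening: 0.052
```

Emit:
move_arm(increments=[[[0.0015,0,0,0],[0,0,0,0],[0,0,0,0]]])

```text
t: 22.32
tool_pos: [0.6148, 0.0623, 0.0603]
tool_rot: [1.165, 1.237, -1.165]
contact_force: [-4.3, -0.0, -1.3]
opening: 0.0518
```

Emit:
move_arm(increments=[[[0,-0.001,0,0],[0,-0.0005,0,0],[0,0,0,0],[0,0,0,0]]])

```text
t: 22.65
tool_pos: [0.6146, 0.0623, 0.0604]
tool_rot: [1.165, 1.237, -1.164]
contact_force: [-2.1, -0.6, -1.4]
opening: 0.0523
```

Emit:
move_arm(increments=[[[0.0015,0,0,0],[0,0,0,0],[0,0,0,0]]])

```text
t: 22.9
tool_pos: [0.6146, 0.0623, 0.0603]
tool_rot: [1.165, 1.237, -1.164]
contact_force: [-3.6, 0.9, 0.0]
opening: 0.0519
```

Emit:
move_arm(increments=[[[0.0015,0,0,0],[0,0,0,0],[0,0,0,0]]])

```text
t: 23.15
tool_pos: [0.6146, 0.0623, 0.0603]
tool_rot: [1.165, 1.237, -1.164]
contact_force: [-5.6, -0.2, 4.0]
opening: 0.0519
```

Emit:
move_arm(increments=[[[-0.001,-0.001,0,0],[0,-0.001,0,0],[0,0,0,0],[0,0,0,0]]])

```text
t: 23.48
tool_pos: [0.6146, 0.0623, 0.0603]
tool_rot: [1.166, 1.236, -1.163]
contact_force: [-2.0, 0.1, 1.4]
opening: 0.052
```

```bash
python3 -c "
from h import *
go(.613,.0620,.061)"
```

```text
t 23.48 p [0.6146 0.0623 0.0603] zdir yaw -86.55 tilt [-1.     0.002 -0.   ] F [-1.97  0.06  1.37] M [ 0.133  0.252 -0.007] open 0.052 
 units [-0.0029 -0.0064  0.0007] mm [-0.7 -1.6  0.2]
```

Emit:
move_arm(increments=[[[0,0,0,0],[0,0,0,0],[0,0,0,0],[0,0,0,0],[0,0,0,0]]], gripper=0.1, squeeze=20)

```text
t: 23.9
tool_pos: [0.6141, 0.0622, 0.0599]
tool_rot: [1.165, 1.237, -1.164]
contact_force: [-0.6, 0.8, 0.6]
opening: 0.0767
```

Emit:
move_arm(increments=[[[-0.004,0,0,0],[-0.01,0,0,0],[-0.02,0,0,0],[-0.03,0,0,0],[-0.05,0,0,0],[-0.06,0,0,0],[-0.08,0,0,0],[-0.1,0,0,0],[-0.1,0,0,0],[-0.08,0,0,0],[-0.04,0,0,0],[0,0,0,0],[0,0,0,0]]])

```text
t: 24.98
tool_pos: [0.614, 0.0623, 0.2039]
tool_rot: [1.165, 1.236, -1.164]
contact_force: [-0.1, -0.5, -0.4]
opening: 0.0766
```

Emit:
move_arm(increments=[[[0,-0.05,0,0],[0,-0.1,0,0],[0,-0.1,0,0],[0,-0.1,0,0],[0,-0.1,0,0],[0,-0.05,0,0],[0,0,0,0]]])

```text
t: 25.57
tool_pos: [0.4861, 0.0548, 0.2007]
tool_rot: [1.163, 1.241, -1.168]
contact_force: [0.3, 0.3, -0.5]
opening: 0.0769
```

Run:
```python
from h import *
go(.613,.062,.2)
im=ctrl.get_image("scene");t=ctrl.get_image("top")
for n,i in(("scene",im),("top",t)):
    W=pts(i);b=i["pixels"].astype(float);M=(np.minimum(b[...,0],b[...,1])-b[...,2])/(b.sum(-1)+1)>.17
    m=M&(abs(W[...,0]-.613)<.06)&(abs(W[...,1]-.062)<.06)&(W[...,2]>.03)
    q=W[m&(W[...,2]<.07)]
    if len(q)<20: print(n,len(q));continue
    A=np.c_[q[:,:2]-q[:,:2].mean(0),np.ones(len(q))];c=np.linalg.lstsq(A,q[:,2],rcond=None)[0]
    (cx,cy),r=cv2.minEnclosingCircle(q[q[:,2]>.048][:,:2].astype(np.float32))
    print(n,len(q),"circle",round(cx,4),round(cy,4),round(r,4),"plane slopes,z",c.round(4))
    mk=W[(abs(W[...,0]-.613)<.04)&(abs(W[...,1]-.062)<.04)&(W[...,2]>.076)];print("knob",mk.mean(0).round(4),len(mk))
a=cv2.resize(im["pixels"][160:260,270:370],(400,400),interpolation=3);b=cv2.resize(t["pixels"][155:255,270:370],(400,400),interpolation=3)
cv2.imwrite("pics/f8.png",np.hstack([a,b])[...,::-1])
```

```text
t 25.57 p [0.4861 0.0548 0.2007] zdir yaw -86.55 tilt [-1.    -0.005 -0.   ] F [ 0.27  0.32 -0.48] M [ 0.012 -0.007  0.03 ] open 0.0769 
 units [5.000e-04 5.086e-01 1.900e-03] mm [1.000e-01 1.272e+02 5.000e-01]
scene 282 circle 0.6138 0.0624 0.0298 plane slopes,z [-0.0034 -0.0076  0.0542]
knob [0.6153 0.0603 0.0866] 69
top 193 circle 0.6166 0.061 0.0275 plane slopes,z [0.0056 0.0048 0.055 ]
knob [0.6119 0.0594 0.0879] 76
```

View pics/f8.png

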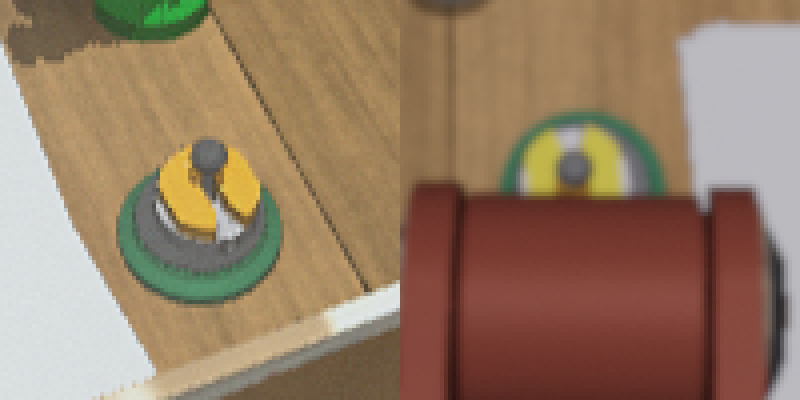

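The picture shows the brass weight flat on the steel one. Its top is at 54 mm with less than 0.5° of slope. The stem is at the closed end and the mouth faces +x, opposite the steel slot.

```bash
python3 -c "
from station import ctrl
print(ctrl.finish_job())"
```

```text
the job is handed in; nothing more can be done
None
```

The brass weight is on the stand, flat on the steel one, with its slot opening on the opposite side from the steel slot. I handed the job in at about 25.6 s of the 72 s allowed.

- **Picking:** I chose the smaller of the two brass-coloured weights (60 mm) and gripped it by its flats.
- **Sliding on:** I slid it under the knob from the −x side in small steps. Side force readings stayed within about ±1 N (noise) on the way in.
- **Pressing home:** The stem met the closed end with the gripper at about x = 0.6144 m. I pressed at 6.0–6.2 N for about 0.6 s, then eased off. While lowering onto the steel weight, the x-force rose again to 5.6 N; the highest reading overall was 6.2 N, against the 12 N limit.
- **Last checks:** The scene camera put the brass top at 54 mm with under 0.5° of slope and its centre at (0.614, 0.062). That agrees with the release pose to within 1 mm. The gripper was clear and read no force.
- **Disagreements:** The top camera saw the weight only partly, because the arm was in the way, and its circle fit was 3 mm off in x. The scene camera's earlier reading of the steel slot's direction was spoilt by the knob, so I used the top camera's value of about 183°. Force readings came only at the end of each call, so brief peaks in between were not seen. I did not re-measure the other objects at the end.

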